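# Hold the last leg of the plant stand into its corner

## Robot

A 7-joint arm with a two-finger parallel gripper is mounted at the origin on the work surface. World frame = base frame: x ahead of the robot, y to its left, z up, the work surface at z = 0. Lengths are in m, angles in rad, forces in N, time in s.
With the tool pointing down it reaches from about 0.425 to 0.825 m from the base axis. Payload 3.6 kg.
Tool frame: the origin (TCP) lies between the finger pads; the fingertips stand 8 mm ahead of it and the grasp point (between the pads) lies 11 mm behind it; z points along the fingers, y is the line along which they close (so a half turn about z gives the same grasp; the last joint's range is limited). The gripper opens to 85 mm and grips with 20 to 120 N. Pads are 22 mm wide; open, the fingers measure 114 mm over their backs; the gripper's body (76 mm by 85 mm) begins 54 mm behind the grasp point. The pads swing forward as they close: fully open they stand 13 mm farther back than shut.
Start: joints at [-1.274, 0.615, -0.013, 1.423, 0.008, 1.103, -0.04], TCP at [0.206, 0.616, 0.203] pointing down, gripper open.
Joint ranges: [-3.12, 3.12], [-0.3, 2.06], [-1.34, 1.32], [0.26, 2.42], [-1.36, 4.5], [0.01, 1.98], [-2.84, 2.84]. Speed limits (rad/s): [2.79, 2.79, 3.14, 3.14, 3.14, 3.14, 3.14].

## Interface

Orientations are given as a unit quaternion [w, x, y, z].
In Python, from cell import bot, status, read_camera gives the robot as it stands (bot), with the cameras as plain functions and the readings (status).
- The arm moves only by the shell command python3 drive.py [FORCE], which reads ROWS from standard input. ROWS is a JSON list of rows, 1 to 20 of them, each an object with the fields jaw (the opening from 0.0 (shut) to 1.0 (fully open)), tx, ty, tz (the shift in shares of the most that a row can go, 1 being 50 mm), spin (a turn about the tool's z in fractions of the full range, 1 being pi rad); a field left out counts as zero (the opening has to be given); each row shifts and turns the commanded pose from where the row before left it, along the tool's axes as they then stand; what a row does not reach is not made up. A row lasts 1/10 s, in which the tool goes at most 0.05 m and 0.15 rad, less where a joint would pass 70% of its speed; a pose out of reach is approached as far as the arm can. The fingers move at their own pace and stop on an object; FORCE is the grip in N (left out, the last holds). Time passes only in rows, so rows that do not move let the fingers close. It prints the time, the measured TCP pose, the force, the opening and the grip force at its end. A shift or turn number past 1, either way, is cut back to 1. Input that does not fit is refused with a message, and nothing moves.
- status.get_state(): the state, without advancing time (a new reading comes with each control period).
- read_camera(name): name is "scene" or "top" or "wrist"; returns a dict with "frame" (384x512x3 uint8, blue, green, red), "camera_matrix" (3x3 intrinsics, pixels), "rvec" (rotation vector, rad) and "tvec" (3), from world to camera coordinates, as OpenCV has them. Camera axes: x right, y down, z forward; pixel columns grow to the right and rows downward; lengths in m; the calibration is good to about 2 mm. A picture is of the moment at which its call begins. There is no depth.
- bot.hand_in(): hands the job in; it is judged then, once.
The state is a dict: "time": time; "joints": joint angles; "joint_vel": joint speeds; "tau": joint torques, N m; "eef_pos": TCP position; "orientation": TCP orientation; "contact_force": force on the tool from outside, world axes, zero at the start; "torque": the same for the moment, N m; "opening": opening from 0.0 (shut) to 1.0 (fully open); "finger_force": force on a finger pad.
Only numpy, scipy, OpenCV 4.12 (cv2) and the standard library are available. Lean on these libraries where they do the work, as an engineer would, in place of code of your own. Each camera call takes 0.05 s, during which the arm holds its last target. There are 200 camera calls.

## Task

The little bamboo plant stand lies upside down on the sill with one leg still missing. Pick up the loose leg, stand it upright in the bare corner, fully down and square, and press it firmly (but do not shove) against both side rails of that corner at once; finish while still holding it pressed there, ready for its screws. Leave everything else on the sill where it is.

Things in the scene. Friction and masses are not known exactly. Their poses are not given: they have to be found in the camera images.
- leg: the loose bamboo leg: a plain square post 32 x 32 mm, 100 mm tall, with a black round glide (22 mm across, 4 mm thick) on its top end; about 80 g. It stands upright on the sill, already the way up it is to be fitted. Origin: centre of its square underside, z up along the post, x and y square to its faces (all four faces are alike)
- stand: upside-down bamboo plant stand, fixed on a thin 220 mm mat, turned any way: panel 212 mm square, inside face 14 mm above the sill; four rails 14 mm thick, 200 mm square outside, 172 inside, tops 44 mm above the sill; legs like the loose one in three inner corners, tops 118 mm above the sill. Origin: on the sill under its centre, z up, sides along x and y; the bare corner is at +x, +y
- corner (a point): the bare inner corner: the point on the panel face where the inner faces of the two rails meet, 86 mm along x and 86 mm along y from the stand's centre, 14 mm above the sill; axes as the stand's. A leg that is home has its origin at x = -16 mm, y = -16 mm, z = 0 from here
- apron_x: the side rail on the stand's +x side: 14 mm thick, 200 mm long, 30 mm high, rigid; its inner face (looking to the stand's -x) is one fence of the bare corner. Origin: centre of its underside, 93 mm from the stand's centre
- apron_y: the side rail on the stand's +y side: 14 mm thick, 172 mm long, 30 mm high, rigid; its inner face (looking to the stand's -y) is the other fence. Origin: centre of its underside, 93 mm from the stand's centre
- keeper: bystander: purple snorkel keeper, two joined loops, 66 x 34 x 8 mm, lying loose on the panel inside the stand, away from the bare corner. Origin: under its middle
- keys: bystander: steel key ring 37 mm across with two flat keys, 3 mm thick, reaching 70 mm to its own +x, loose on the sill. Origin: under the middle of the ring
- dispenser: bystander: white pump dispenser, 48 mm across, 135 mm tall, its spout reaching 36 mm to its own +x, loose. Origin: centre of its underside
- bottle: bystander: aluminium drink bottle with black screw cap, 66 mm across, 210 mm tall, loose. Origin: centre of its underside
- coaster: bystander: round bamboo coaster 100 mm across, 8 mm thick, loose. Origin: centre of its underside
- tumbler: bystander: chunky green glass tumbler, 78 mm across, 88 mm tall, standing loose on the coaster. Origin: centre of its underside

How it is judged:
On the way:
1. the leg is lifted clear of the sill, carried by the gripper alone (height (world z) of leg above 0.03 m and contact force between leg and the fingers above 1 N and contact force between leg and stand below 0.1 N), for 0.2 s.
At the end, for the whole second after the job is handed in: through the last second the fingers still hold the leg (over 1.5 N) and press it with over 1.5 N on each rail of the bare corner; it is within 3 mm of home there, within 4 mm of fully down, upright within 0.06 rad, square to the rails within 0.07 rad, at rest (contact force between leg and apron_x above 1.5 N and contact force between leg and apron_y above 1.5 N and contact force between leg and the fingers above 1.5 N and x of leg in the frame of corner between -0.019 and -0.013 m and y of leg in the frame of corner between -0.019 and -0.013 m and z of leg in the frame of corner between -0.003 and 0.004 m and angle between leg's own z axis and vertical below 0.06 rad and (angle between the x axis of leg and the x axis of stand, either way round below 0.07 rad or angle between the x axis of leg and the x axis of stand, either way round above 1.5008 rad) and linear speed of leg below 0.02 m/s); the arm keeps its last pose, push and grip.
It fails at once if the leg is shoved against a rail with more than 60 N (contact force between leg and apron_x above 60 N or contact force between leg and apron_y above 60 N).
It fails at once if something else on the sill is moved by more than 25 mm (distance of any of keeper, keys, dispenser, bottle, coaster, tumbler from where it was at the start of the episode above 0.025 m).
It fails at once if the dispenser, bottle or tumbler is tipped over (angle between any of dispenser, bottle, tumbler's own z axis and vertical above 0.5 rad).
It also fails if it takes over 53 s, if anything falls off the work surface, if the arm or the gripper's body presses on something with over 40 N, if the wrist force passes 120 N, or if a joint passes its speed limit or range.

## Working session

There is one attempt and no reset: what is moved stays moved. The work goes in short steps, Python scripts to look and compute and a shell command to move; the robot and the scene stay as the last step left them, time stands still between calls to the robot, and variables do not carry over. Pictures are saved under pics/ and viewed, at most 10 in all, crops included, and the job is handed in when it is done.

```bash
ls; mkdir -p pics
python3 - <<'E'
from cell import bot, status, read_camera
import cv2,numpy as np,pickle
d={}
for n in ("scene","top"):
    c=read_camera(n); d[n]=c; cv2.imwrite(f"pics/{n}0.png",c["frame"])
    R=cv2.Rodrigues(c["rvec"])[0]; print(n,-R.T@np.ravel(c["tvec"]),c["camera_matrix"].tolist())
pickle.dump(d,open("d0.pkl","wb"))
s=status.get_state();print(s)
E
```

```text
cell.py
drive.py
pics
scene [1.34686076 0.25918789 0.70456206] [[430.96249849897146, 0.0, 251.15974450871872], [0.0, 430.96249849897146, 202.85190047616584], [0.0, 0.0, 1.0]]
top [0.36484036 0.03558072 1.05285602] [[402.71865673042475, 0.0, 250.72093598699283], [0.0, 402.71865673042475, 196.97641386868528], [0.0, 0.0, 1.0]]
{'time': 0.1, 'joints': array([-1.27446886,  0.6158183 , -0.012599  ,  1.42475175,  0.00809099,
        1.10344138, -0.04040409]), 'joint_vel': array([ 3.10320655e-04, -1.96973096e-03,  9.48534990e-04, -5.88790438e-03,
        3.70701994e-05,  7.37675370e-04, -1.01142424e-03]), 'tau': array([ 1.22591773e-03, -4.70386040e+01,  2.60365298e-01, -1.71572381e+01,
        1.01907799e-02,  5.85979375e-03,  2.55564436e-05]), 'eef_pos': array([0.20596403, 0.61569071, 0.20155253]), 'orientation': array([-1.74026442e-04,  1.60692334e-01,  9.87003835e-01, -1.17151780e-03]), 'contact_force': array([0.56506124, 0.31726623, 0.37327122]), 'torque': array([-0.03984993, -0.03447001,  0.0106593 ]), 'finger_force': 0.0, 'opening': 1.0008315612463232}
```

View pics/top0.png

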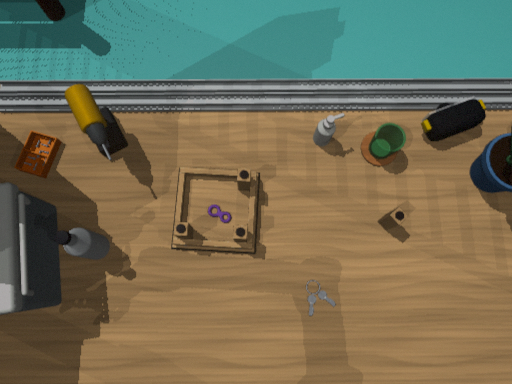

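View pics/scene0.png

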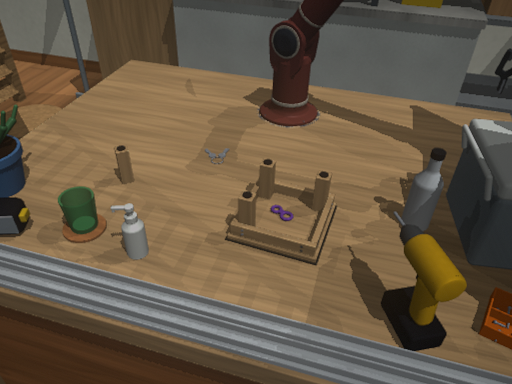

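```bash
cat > h.py <<'E'
import cv2,numpy as np,pickle
from cell import bot, status, read_camera
def ray(c,uv,z):
    R=cv2.Rodrigues(c["rvec"])[0];o=-R.T@np.ravel(c["tvec"])
    K=c["camera_matrix"]
    p=R.T@np.linalg.inv(K)@np.array([uv[0],uv[1],1.]);return o+p*(z-o[2])/p[2]
def proj(c,P): return cv2.projectPoints(np.array([P],float),c["rvec"],c["tvec"],c["camera_matrix"],None)[0].ravel()
def dark(c,uv,r=14,t=45):
    x,y=map(int,uv);f=c["frame"][y-r:y+r+1,x-r:x+r+1].max(2)
    n,l,s,ce=cv2.connectedComponentsWithStats((f<t).astype(np.uint8))
    return [(ce[i]+[x-r,y-r],int(s[i,4])) for i in range(1,n) if s[i,4]>15]
E
python3 - <<'E'
from h import *
d=pickle.load(open("d0.pkl","rb"))
for n,pts in (("top",[(244,176,.118),(240,232,.118),(182,230,.118),(400,215,.104)]),("scene",[(267,163,.118),(322,177,.118),(247,196,.118),(123,150,.104)])):
    c=d[n]
    for u,v,z in pts:
        for ce,a in dark(c,(u,v),9): print(n,z,ce.round(1),a,ray(c,ce,z).round(4))
c=d["top"];print(proj(c,[0,0,0]),proj(c,[.5,0,0]),proj(c,[.5,.2,0]))
a=c["frame"][155:265,160:275];b=c["frame"][185:240,365:425]
a=cv2.resize(a,None,fx=5,fy=5);b=cv2.resize(b,None,fx=5,fy=5)
im=np.zeros((550,800,3),np.uint8);im[:,:575]=a;im[:275,575:800]=b[:,:225]
cv2.imwrite("pics/crop.png",im)
E
```

```text
top 0.118 [244.  174.3] 40 [0.6307 0.0444 0.118 ]
top 0.118 [240.  231.6] 44 [0.4919 0.0544 0.118 ]
top 0.118 [181.5 228. ] 31 [0.5015 0.1912 0.118 ]
top 0.104 [399.5 215.2] 45 [ 0.5302 -0.3272  0.104 ]
scene 0.118 [267.  161.7] 27 [0.4945 0.0531 0.118 ]
scene 0.118 [323.4 174.3] 30 [0.5038 0.1931 0.118 ]
scene 0.118 [246.6 194.7] 35 [0.6339 0.0444 0.118 ]
scene 0.104 [120.5 148.1] 17 [ 0.5327 -0.3274  0.104 ]
[264.95348248 446.09923211] [261.70272295 234.45640437] [185.4282315 235.1144531]
```

View pics/crop.png

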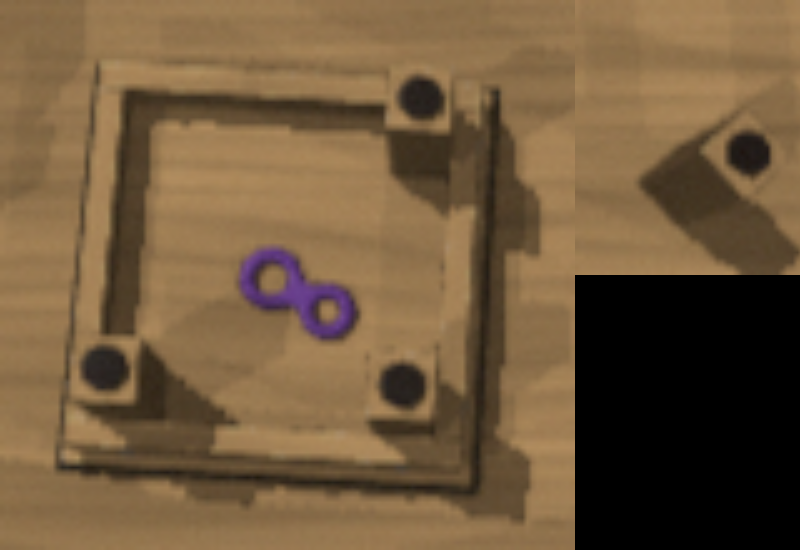

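The crop shows the stand with its bare corner at the upper left (around px 185,175 of the top image). The loose leg's glide is at (399.5,215), its square turned roughly 40°. The two views agree within 3 mm, and the leg spacings come out at 137–140 mm against the 140 they should be. Next I go above the leg.

The manual's scale: shifts go in shares of 50 mm and turns go in shares of pi rad. Converting my numbers, -0.045 m is -0.9, -0.035 m is -0.7.

```bash
echo '[{"jaw": 1,"tz": -0.9},{"jaw": 1,"tz": -0.9},{"jaw": 1,"tx": -0.4,"ty": -0.3,"tz": -0.7},{"jaw": 1,"tx": -0.7,"ty": -0.56},{"jaw": 1,"tx": -0.7,"ty": -0.56},{"jaw": 1,"tx": -0.7,"ty": -0.56},{"jaw": 1,"tx": -0.7,"ty": -0.56},{"jaw": 1,"tx": -0.7,"ty": -0.56},{"jaw": 1,"tx": -0.7,"ty": -0.56},{"jaw": 1,"tx": -0.7,"ty": -0.56},{"jaw": 1,"tx": -0.7,"ty": -0.56},{"jaw": 1,"tx": -0.7,"ty": -0.56},{"jaw": 1,"tx": -0.7,"ty": -0.56},{"jaw": 1,"tx": -0.7,"ty": -0.56}]' | python3 drive.py
echo '[{"jaw": 1,"tx": -0.36,"ty": -0.88},{"jaw": 1,"tx": -0.36,"ty": -0.88},{"jaw": 1,"tx": -0.36,"ty": -0.88},{"jaw": 1,"tx": -0.36,"ty": -0.88},{"jaw": 1,"tx": -0.36,"ty": -0.88},{"jaw": 1,"tx": -0.36,"ty": -0.88},{"jaw": 1,"tx": -0.36,"ty": -0.88},{"jaw": 1,"tx": -0.36,"ty": -0.88},{"jaw": 1,"tx": -0.36,"ty": -0.88},{"jaw": 1,"tx": -0.36,"ty": -0.88},{"jaw": 1},{"jaw": 1},{"jaw": 1}]' | python3 drive.py
python3 - <<'E'
from h import *
c=read_camera("wrist");pickle.dump(c,open("w1.pkl","wb"));cv2.imwrite("pics/w1.png",c["frame"]);print(proj(c,[.5315,-.3273,.104]),status.get_state()["eef_pos"],status.get_state()["orientation"])
E
```

```text
time: 1.5
eef_pos: [0.4882, 0.1799, 0.3273]
orientation: [-0.0, 0.161, 0.987, -0.0]
contact_force: [0.3, 0.1, 0.0]
opening: 0.999
finger_force: 0.0
time: 2.8
eef_pos: [0.5194, -0.291, 0.3272]
orientation: [-0.0, 0.16, 0.987, 0.001]
contact_force: [0.5, 0.9, 0.3]
opening: 0.998
finger_force: 0.0
[233.70979683 169.3906225 ] [ 0.51953771 -0.29059741  0.32742186] [-1.63212962e-04  1.59158684e-01  9.87252688e-01  7.85559252e-04]
```

View pics/w1.png

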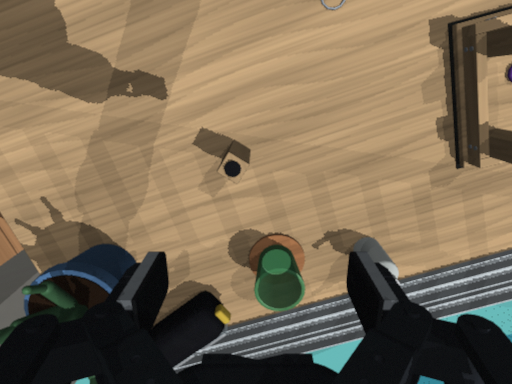

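The wrist view shows the leg's glide at (233,169), as predicted (233.7,169.4). I now need its yaw.

Run:
```python
from h import *
c=pickle.load(open("w1.pkl","rb"));print(dark(c,(233,169),9))
f=c["frame"][140:195,200:265]
cv2.imwrite("pics/w1c.png",cv2.resize(f,None,fx=10,fy=10,interpolation=cv2.INTER_CUBIC))
d=pickle.load(open("d0.pkl","rb"))["top"]["frame"][190:240,370:420]
```

```text
[(array([232.00552486, 168.31491713]), 181)]
```

View pics/w1c.png

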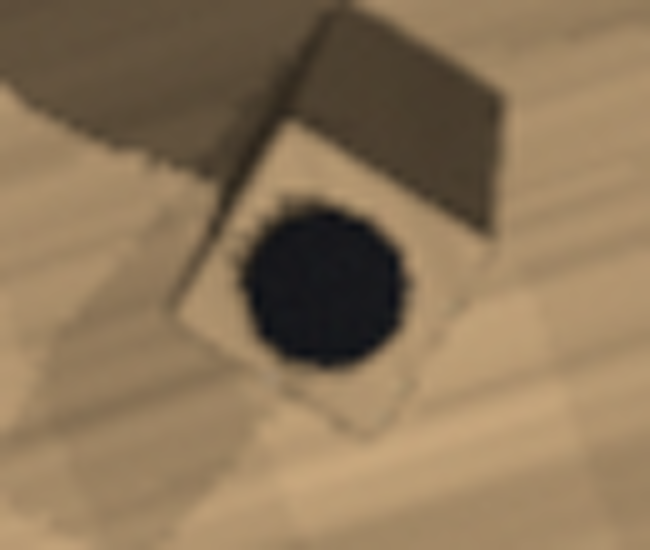

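The top square's corners lie at (228.6,151.3), (217.1,170.5), (236.3,183.3) and (248.7,163.4).

Run:
```python
from h import *
from scipy.spatial.transform import Rotation as Ro
c=pickle.load(open("w1.pkl","rb"))
P=np.array([ray(c,(u/10+199.55,v/10+139.55),.1) for u,v in[(290,118),(175,310),(368,438),(492,238)]])[:,:2]
E=np.roll(P,-1,0)-P;print(P.mean(0),np.hypot(*E.T),np.degrees(np.arctan2(E[:,1],E[:,0]))%90)
print("glide",ray(c,(232,168.3),.104))
s=status.get_state();q=s["orientation"];R=Ro.from_quat(np.r_[q[1:],q[0]]).as_matrix();print(np.degrees(np.arctan2(R[1,1],R[0,1])))
# commanded-vs-target
L=np.array([.5315,-.3265]);print(R.T@np.r_[L-s["eef_pos"][:2],0], s["eef_pos"])
```

```text
[ 0.52933131 -0.32825142] [0.03004651 0.03053204 0.03202068 0.03030268] [39.80008967 36.36436031 40.11292459 40.07225419]
glide [ 0.52942616 -0.32890731  0.104     ]
71.68383625825781
[-2.26389709e-02 -3.03243412e-02 -5.84172123e-05] [ 0.51953771 -0.29059741  0.32742186]
```

To row units: 0.03 m is 0.6, -0.011 m is -0.22, 0.142 rad / 3.1416 = 0.0452.

```bash
echo '[{"jaw": 1,"tx": -0.22,"ty": -0.32},{"jaw": 1,"tx": -0.22,"ty": -0.32},{"jaw": 1,"tz": 0.4,"spin": 0.0446},{"jaw": 1,"tz": 0.6,"spin": 0.0446},{"jaw": 1,"tz": 0.6,"spin": 0.0446},{"jaw": 1,"tz": 0.6,"spin": 0.0452},{"jaw": 1,"tz": 0.4},{"jaw": 1},{"jaw": 1},{"jaw": 1}]' | python3 drive.py
python3 - <<'E'
from h import *
from scipy.spatial.transform import Rotation as Ro
s=status.get_state();q=s["orientation"];R=Ro.from_quat(np.r_[q[1:],q[0]]).as_matrix();print(np.degrees(np.arctan2(R[1,1],R[0,1])),s["eef_pos"],s["joints"])
print(R.T@np.r_[np.array([.5305,-.3278])-s["eef_pos"][:2],0])
E
```

```text
time: 3.85
eef_pos: [0.5308, -0.3302, 0.1995]
orientation: [0.002, 0.428, 0.904, -0.0]
contact_force: [1.0, -0.7, 0.4]
opening: 1.001
finger_force: 0.0
39.38140737772494 [ 0.53084    -0.33019523  0.19952762] [ 0.26522514  0.60668462  0.43993564  1.51834489 -0.28011159  1.07580333
  1.45649706]
[ 2.06708683e-03  1.25692529e-03 -5.00131918e-06]
```

To row units: 0.03 m is 0.6, 0.02 m is 0.4.

```bash
echo '[{"jaw": 1,"tx": 0.02,"ty": 0.02,"tz": 0.6},{"jaw": 1,"tx": 0.02,"tz": 0.6},{"jaw": 1,"tz": 0.6},{"jaw": 1,"tz": 0.6},{"jaw": 1,"tz": 0.4},{"jaw": 1,"tz": 0.19},{"jaw": 0.6},{"jaw": 0.3},{"jaw": 0.1},{"jaw": 0},{"jaw": 0},{"jaw": 0},{"jaw": 0},{"jaw": 0}]' | python3 drive.py 60
echo '[{"jaw": 0,"tz": -0.2},{"jaw": 0,"tz": -0.6},{"jaw": 0,"tz": -0.6},{"jaw": 0,"tz": -0.8},{"jaw": 0,"tz": -0.6},{"jaw": 0},{"jaw": 0},{"jaw": 0}]' | python3 drive.py
python3 - <<'E'
from h import *
from scipy.spatial.transform import Rotation as Ro
s=status.get_state();q=s["orientation"];R=Ro.from_quat(np.r_[q[1:],q[0]]).as_matrix();print(np.degrees(np.arctan2(R[1,1],R[0,1])),s["eef_pos"],s["joints"])
c=read_camera("wrist");pickle.dump(c,open("w2.pkl","wb"));cv2.imwrite("pics/w2.png",c["frame"])
c=read_camera("scene");pickle.dump(c,open("s2.pkl","wb"))
E
```

```text
time: 5.25
eef_pos: [0.5305, -0.3287, 0.0498]
orientation: [0.002, 0.428, 0.904, -0.0]
contact_force: [1.0, 0.1, 5.8]
opening: 0.363
finger_force: 60.8
time: 6.05
eef_pos: [0.5282, -0.3268, 0.1866]
orientation: [-0.002, 0.428, 0.904, 0.0]
contact_force: [0.0, 0.3, 0.4]
opening: 0.361
finger_force: 60.1
39.31266731826975 [ 0.52815932 -0.32684816  0.18662224] [ 0.2630148   0.61637438  0.43796595  1.54052659 -0.28611749  1.05244853
  1.45980844]
```

View pics/w2.png

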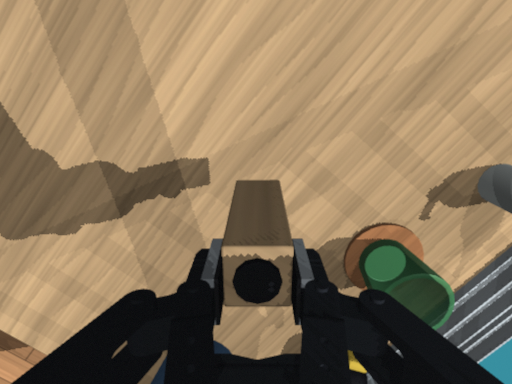

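The leg is held square between the pads: glide at (257,281), its near face's top edge running from about (222,247) to (292,247).

Run:
```python
from h import *
from scipy.spatial.transform import Rotation as Ro
c=pickle.load(open("w2.pkl","rb"));s=status.get_state();q=s["orientation"];R=Ro.from_quat(np.r_[q[1:],q[0]]).as_matrix()
for nm,ce in [("glide",(257,281)),("edgeL",(222,247)),("edgeR",(292,247)),]:
    p=ray(c,ce,.241 if nm=="glide" else .237); print(nm,R.T@(p-s["eef_pos"]))
# post's lower corner at z=.137
for ce in [(239,181),(280,181)]: print(R.T@(ray(c,ce,.137)-s["eef_pos"]))
print(dark(c,(257,281),30,40))
H=np.array([.642,.183]);print("to home",H-s["eef_pos"][:2])
```

```text
glide [ 0.00126343 -0.00056554 -0.05462206]
edgeL [ 0.01579281 -0.01580199 -0.05055136]
edgeR [ 0.0157958   0.0146842  -0.05058803]
[ 0.01477576 -0.01386222  0.04944337]
[0.01476829 0.01634986 0.04940698]
[(array([256.91299166, 280.57806913]), 1678)]
to home [0.11374424 0.51001966]
```

To row units: 0.034 m is 0.68, 0.027 m is 0.54, -0.136 rad / 3.1416 = -0.0433.

```bash
echo '[{"jaw": 0,"tx": 0.14,"ty": 0.18,"tz": -0.24},{"jaw": 0,"tx": 0.4,"ty": 0.5,"tz": -0.28},{"jaw": 0,"tx": 0.54,"ty": 0.68},{"jaw": 0,"tx": 0.54,"ty": 0.68},{"jaw": 0,"tx": 0.54,"ty": 0.68},{"jaw": 0,"tx": 0.54,"ty": 0.68},{"jaw": 0,"tx": 0.54,"ty": 0.68},{"jaw": 0,"tx": 0.54,"ty": 0.68},{"jaw": 0,"tx": 0.54,"ty": 0.68},{"jaw": 0,"tx": 0.54,"ty": 0.68},{"jaw": 0,"tx": 0.54,"ty": 0.68},{"jaw": 0,"tx": 0.54,"ty": 0.68},{"jaw": 0,"tx": 0.34,"ty": 0.4},{"jaw": 0,"tx": 0.16,"ty": 0.2},{"jaw": 0,"spin": -0.0382},{"jaw": 0,"spin": -0.0446},{"jaw": 0,"spin": -0.0446},{"jaw": 0,"spin": -0.0446},{"jaw": 0,"spin": -0.0446},{"jaw": 0,"spin": -0.0433}]' | python3 drive.py
echo '[{"jaw": 0},{"jaw": 0},{"jaw": 0}]' | python3 drive.py
cat > st.py <<'E'
from h import *
from scipy.spatial.transform import Rotation as Ro
s=status.get_state();q=s["orientation"];R=Ro.from_quat(np.r_[q[1:],q[0]]).as_matrix();print("t",s["time"],"yaw",np.degrees(np.arctan2(R[1,1],R[0,1])),s["eef_pos"],"zaxis",R[:,2].round(4))
S=np.array([[.9977,-.0678],[.0678,.9977]])
print("stand-frame to home",S@(np.array([.642,.183])-s["eef_pos"][:2]),"F",S@s["contact_force"][:2],s["contact_force"][2],s["finger_force"])
E
python3 - <<'E'
import st
from h import *
for n in("wrist","scene","top"):
    c=read_camera(n);pickle.dump(c,open(n[0]+"3.pkl","wb"))
    if n!="top": cv2.imwrite(f"pics/{n}3.png",c["frame"])
E
```

```text
time: 8.15
eef_pos: [0.6376, 0.1754, 0.2144]
orientation: [-0.0, 0.033, 0.999, -0.001]
contact_force: [0.1, -0.3, -1.2]
opening: 0.36
finger_force: 60.0
time: 8.45
eef_pos: [0.6377, 0.1766, 0.2142]
orientation: [-0.0, 0.036, 0.999, -0.0]
contact_force: [0.1, 0.1, 0.2]
opening: 0.358
finger_force: 60.0
t 8.45 yaw 85.90678340339714 [0.63772179 0.17664846 0.21418975] zaxis [-2.e-04 -6.e-04 -1.e+00]
stand-frame to home [0.00383773 0.00662699] F [0.11602021 0.14685044] 0.19779540388698524 60.01977324485779
```

View pics/wrist3.png

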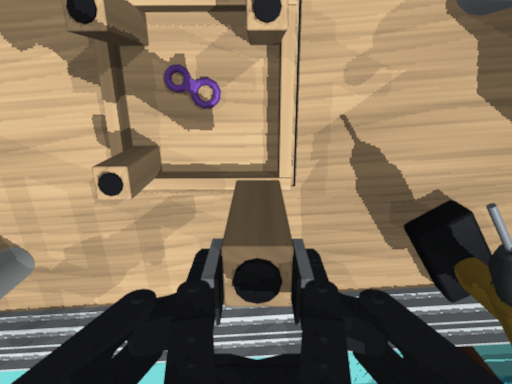

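The wrist view shows three fixed glides at (82,8), (266,8) and (110,183). Apron_y's top is at u≈280–297, and the held leg is square at (257,281). I cross-check home from this view.

Run:
```python
from h import *
import st
c=pickle.load(open("w3.pkl","rb"))
B,C,A=[ray(c,max(dark(c,p,r,40),key=lambda t:t[1])[0],.118)[:2] for p,r in(((82,10),10),((266,12),12),((110,183),13))]
print(A,B,C,np.hypot(*(A-B)),np.hypot(*(C-B)))
g=ray(c,(256.9,280.6),.2142+.0546)[:2];print("held glide",g)
e=A-B;print(np.degrees(np.arctan2(e[1],e[0])));e=C-B;print(np.degrees(np.arctan2(e[1],e[0]))-90)
h=A+C-B;print("home",h,"glide->home stand frame",st.S@(h-g))
for p in[(279,60),(279,150)]: print("apron_y inner edge rel home",st.S@(ray(c,p,.044)[:2]-h))
t=pickle.load(open("t3.pkl","rb"));tt=t["frame"]
```

```text
t 8.6 yaw 86.00702627683648 [0.63773003 0.17715049 0.21406359] zaxis [-1.e-04 -4.e-04 -1.e+00]
stand-frame to home [0.00386355 0.00612556] F [ 0.55408193 -0.10780174] -0.6642077248825907 60.018630623817444
[0.63036495 0.04483809] [0.4930678  0.05446359] [0.50444065 0.18805392] 0.13763414853157876 0.1340735584653851
held glide [0.63599278 0.17661615]
-4.0102782271250215
-4.865987897376883
home [0.6417378  0.17842842] glide->home stand frame [0.00560893 0.00219761]
apron_y inner edge rel home [-0.10881974  0.01982288]
apron_y inner edge rel home [-0.01709404  0.02149079]
```

```bash
echo '[{"jaw": 0,"tz": 0.4},{"jaw": 0,"tz": 0.8},{"jaw": 0,"tz": 0.8},{"jaw": 0,"tz": 0.4},{"jaw": 0,"tz": 0.3},{"jaw": 0,"tz": 0.1},{"jaw": 0},{"jaw": 0},{"jaw": 0}]' | python3 drive.py; python3 st.py
echo '[{"jaw": 0,"tz": 0.08},{"jaw": 0,"tz": 0.08},{"jaw": 0},{"jaw": 0}]' | python3 drive.py; python3 st.py
```

```text
time: 9.5
eef_pos: [0.639, 0.1774, 0.0758]
orientation: [0.001, 0.034, 0.999, 0.0]
contact_force: [0.8, 0.4, -0.4]
opening: 0.361
finger_force: 60.0
t 9.5 yaw 86.05768254056264 [0.63896281 0.17740359 0.07575087] zaxis [ 3.e-03  8.e-04 -1.e+00]
stand-frame to home [0.00265077 0.00578946] F [0.73744004 0.466901  ] -0.3659146620558677 60.03342568874359
time: 9.9
eef_pos: [0.6376, 0.1772, 0.0659]
orientation: [-0.0, 0.034, 0.999, -0.0]
contact_force: [0.5, 0.4, -0.3]
opening: 0.359
finger_force: 60.0
t 9.9 yaw 86.06068240418462 [0.63759922 0.17715953 0.06586625] zaxis [-5.e-04 -1.e-04 -1.e+00]
stand-frame to home [0.00399467 0.00612541] F [0.42076162 0.46858642] -0.28738979421194305 60.03349542617798
```

To row units: 0.001 m is 0.02.

```bash
echo '[{"jaw": 0,"tz": 0.02},{"jaw": 0},{"jaw": 0}]' | python3 drive.py; python3 st.py|tail -1
echo '[{"jaw": 0,"tx": -0.02,"ty": 0.04},{"jaw": 0,"tx": -0.02,"ty": 0.04},{"jaw": 0},{"jaw": 0}]' | python3 drive.py; python3 st.py
echo '[{"jaw": 0,"tx": -0.02,"ty": 0.02},{"jaw": 0},{"jaw": 0}]' | python3 drive.py; python3 st.py
```

```text
time: 10.2
eef_pos: [0.6378, 0.1772, 0.0651]
orientation: [0.0, 0.034, 0.999, -0.0]
contact_force: [0.3, -0.5, -0.2]
opening: 0.361
finger_force: 60.0
stand-frame to home [0.00378101 0.00608798] F [ 0.36529879 -0.46486178] -0.2266421807997578 60.03405511379242
time: 10.6
eef_pos: [0.6401, 0.1812, 0.0651]
orientation: [-0.0, 0.034, 0.999, -0.0]
contact_force: [0.5, -0.3, -0.7]
opening: 0.359
finger_force: 60.0
t 10.6 yaw 86.07671657981646 [0.64005244 0.18122704 0.06506004] zaxis [-1.e-04 -0.e+00 -1.e+00]
stand-frame to home [0.00182288 0.00190093] F [ 0.50236993 -0.24844424] -0.68475858464586 60.03349721431732
time: 10.9
eef_pos: [0.6407, 0.1818, 0.0649]
orientation: [-0.001, 0.034, 0.999, -0.0]
contact_force: [-0.9, -0.3, -1.3]
opening: 0.361
finger_force: 60.1
t 10.9 yaw 86.06001009055541 [0.64070564 0.18184048 0.064909  ] zaxis [-1.e-03 -3.e-04 -1.e+00]
stand-frame to home [0.00121277 0.00124461] F [-0.888911   -0.39889301] -1.3015869397012358 60.10348856449127
```

To row units: -0.001 m is -0.02.

```bash
for i in 1; do echo '[{"jaw": 0,"tx": -0.02,"ty": 0.02},{"jaw": 0},{"jaw": 0}]' | python3 drive.py; done >/dev/null; python3 st.py
echo '[{"jaw": 0,"tx": -0.01,"ty": 0.02},{"jaw": 0},{"jaw": 0}]' | python3 drive.py>/dev/null; python3 st.py
```

```text
t 11.2 yaw 86.0476915023429 [0.64099948 0.18240352 0.06472046] zaxis [-2.8e-03 -9.0e-04 -1.0e+00]
stand-frame to home [0.00095778 0.00066295] F [-4.15304466 -1.68670442] -0.3173067787807704 60.192334055900574
t 11.5 yaw 86.04734191350751 [0.64117139 0.18311868 0.06454375] zaxis [-0.0038 -0.0014 -1.    ]
stand-frame to home [ 8.34754952e-04 -6.22311326e-05] F [-5.07968091 -1.39856189] -0.028530689127487296 60.208271741867065
```

To row units: 0.001 m is 0.02, -0.0005 m is -0.01.

```bash
echo '[{"jaw": 0,"tx": -0.01,"ty": 0.02},{"jaw": 0},{"jaw": 0}]' | python3 drive.py>/dev/null; python3 st.py
echo '[{"jaw": 0,"tx": -0.01,"ty": 0.02},{"jaw": 0},{"jaw": 0}]' | python3 drive.py>/dev/null; python3 st.py
```

```text
t 11.8 yaw 86.04060212554441 [0.64127076 0.18383805 0.06434215] zaxis [-0.0049 -0.0018 -1.    ]
stand-frame to home [ 0.00078439 -0.00078668] F [-5.12321158 -2.21853424] 0.2787261080680591 60.20567536354065
t 12.1 yaw 86.03843220622772 [0.64141348 0.18438262 0.06428685] zaxis [-0.0059 -0.0024 -1.    ]
stand-frame to home [ 0.00067891 -0.00133967] F [-5.01014005 -3.59996941] 0.9739257873467481 60.339471101760864
```

To row units: 0.001 m is 0.02, -0.0005 m is -0.01.

```bash
echo '[{"jaw": 0,"tx": -0.01,"ty": 0.02},{"jaw": 0},{"jaw": 0}]' | python3 drive.py>/dev/null; python3 st.py
echo '[{"jaw": 0,"tx": -0.01,"ty": 0.02},{"jaw": 0},{"jaw": 0}]' | python3 drive.py>/dev/null; python3 st.py
```

```text
t 12.4 yaw 86.0234002915833 [0.64148685 0.18446734 0.06429446] zaxis [-0.0072 -0.0037 -1.    ]
stand-frame to home [ 0.00061146 -0.00142917] F [-6.04852531 -4.72282302] 1.5428858753827186 60.496854186058044
t 12.7 yaw 86.00572827405259 [0.64156264 0.18449909 0.06428231] zaxis [-0.0085 -0.005  -1.    ]
stand-frame to home [ 0.00053799 -0.00146599] F [-7.23796263 -5.7863826 ] 2.7417587240150962 60.61318516731262
```

To row units: -0.001 m is -0.02.

```bash
echo '[{"jaw": 0,"tx": -0.02,"ty": 0.02},{"jaw": 0,"tx": -0.02,"ty": 0.02},{"jaw": 0,"tx": -0.02,"ty": 0.02},{"jaw": 0},{"jaw": 0},{"jaw": 0},{"jaw": 0},{"jaw": 0}]' | python3 drive.py>/dev/null; python3 st.py
python3 - <<'E'
from h import *
for n in("wrist","scene"):
    c=read_camera(n);pickle.dump(c,open(n[0]+"4.pkl","wb"))
    if n=="wrist":a=c["frame"]
    else: b=c["frame"][110:270,200:360]
im=np.zeros((384,800,3),np.uint8);im[:,:416]=a[:,60:476];im[:,416:]=cv2.resize(b,(384,384),interpolation=cv2.INTER_CUBIC)
cv2.imwrite("pics/f4.png",im)
E
python3 st.py
```

```text
t 13.5 yaw 85.9653531531939 [0.64197365 0.18465824 0.06430485] zaxis [-0.0152 -0.009  -0.9998]
stand-frame to home [ 0.00013871 -0.00165264] F [-11.25697461  -8.95069319] 7.747304485137271 61.197665333747864
t 13.6 yaw 85.96423072874688 [0.64196013 0.18467382 0.06430697] zaxis [-0.0153 -0.0089 -0.9998]
stand-frame to home [ 0.00015327 -0.00166727] F [-11.51145928  -8.92219484] 8.10013717096627 61.198142766952515
```

View pics/f4.png

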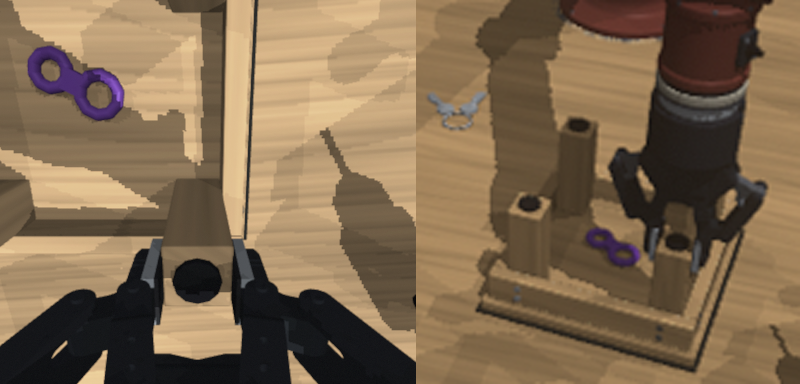

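The leg stands in the bare corner: both rails push back (11 N and 9 N), the panel bears it from below, and the keeper lies untouched. I hand it in.

```bash
python3 -c "
from cell import bot, status, read_camera
print(bot.hand_in())"
```

```text
the job is handed in; nothing more can be done
None
```

The leg was handed in standing upright in the bare corner, still gripped at about 61 N and pressed against both rails at about 11 N and 9 N; hand-in returned no verdict.

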